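Set the transport lock of a bench mixer

ROBOT

A 7-joint arm with a two-finger parallel gripper is mounted at the origin on the work surface. World frame = base frame: x ahead of the robot, y to its left, z up, the work surface at z = 0. Lengths are in m, angles in rad, forces in N, time in s.
With the tool pointing down it reaches from about 0.4 to 0.85 m from the base axis. Payload 6.9 kg.
Tool frame: the origin (TCP) lies between the finger pads; the fingertips stand 8 mm ahead of it and the grasp point (between the pads) lies 11 mm behind it (r.tip_extent is the distance from the TCP to the fingertips, in m); x points along the fingers, z is the direction in which the jaws open and shut, and the axes are right-handed (so a half turn about x gives the same grasp; the last joint's range is limited). The gripper opens to 85 mm and grips with 20 to 120 N. Pads are 22 mm wide; open, the fingers measure 114 mm over their backs; the gripper's body (76 mm by 85 mm) begins 54 mm behind the grasp point. The pads swing forward as they close: fully open they stand 13 mm farther back than shut.
Start: joints at [-0.997, 0.507, -0.238, 1.5, 0.126, 1.149, -0.155], TCP at [0.282, 0.558, 0.239] pointing down, gripper open.
Joint ranges: [-3.08, 3.08], [-0.24, 2.05], [-1.43, 1.35], [0, 2.5], [-1.52, 4.66], [0.17, 1.96], [-2.89, 2.89]. Speed limits (rad/s): [2.39, 2.39, 3.14, 3.14, 3.14, 3.14, 3.14].

INTERFACE

Orientations are given as a 3x3 rotation matrix whose columns are the frame's x, y, z axes.
In Python, from workcell import telemetry, cams, job, nets, r gives the robot as it stands. The module is installed in compiled form; this text tells all that it offers.
- The arm moves only by the tool apply_moves, never from a script. Its argument "targets" is a list that holds one entry, the list of rows, each a list of 4 numbers: the shift along the tool's x, y, z in m, then the turn about the tool's x in degrees. In form: [[[tx, ty, tz, spin], ...]]. A call has 1 to 8 rows; each row shifts and turns the commanded pose from where the row before left it, along the tool's axes as they then stand; what a row does not reach is not made up. A row lasts 1/8 s, in which the tool goes at most 62.5 mm and 10.7 degrees, less where a joint would pass 70% of its speed; a pose out of reach is approached as far as the arm can. A call is refused whole if a number of a shift passes 0.0625 or a number of a turn 10.7, either way. A call with a gripper value outside its range is refused whole. "claw" is the closure in counts, from 0 (fully open) to 255 (shut), set as the call begins (left out, the last holds). The fingers move at their own pace and stop on an object; "squeeze" is the grip in N (left out, the last holds). Time passes only in rows, so rows that do not move let the fingers close. It gives the time, the measured TCP pose, the force and the opening at its end, in the units of the state.
- telemetry.observe(): the state, without advancing time (a new reading comes with each control period).
- cams.grab_frame(name): name is "scene" or "top"; returns a dict with "pixels" (400x640x3 uint8, red, green, blue), "K" (3x3 intrinsics, pixels), "R" (3x3) and "t" (3): a world point X has camera coordinates R X + t. Camera axes: x right, y down, z forward; pixel columns grow to the right and rows downward; lengths in m; the calibration is good to about 2 mm. A picture is of the moment at which its call begins. There is no depth.
- job.hand_in(): hands the job in, once; it reports no verdict.
Trained networks look in a picture, given as the dict that the camera call returned (one of the last four; its "shot" number tells which), for a name from the list of things; names that differ only in an ending like _2 or _b are one class to them, and where a whole thing is asked for, a point or a joint stands for the part that bears it (a point fixed in the world has none). Each returns a list of dicts, best first, with "p" (0 to 1); they miss things now and then, are a little off and sometimes report something else, mostly with a low value. They report only what shows in the picture. A call takes as long as a camera call.
- nets.find_in(label, picture): "rect" ([centre column, centre row, width, height] in pixels, round what is visible of it).
- nets.cut_out(label, picture): "pixels" (400x640 bool, what is visible of it) and "rect" ([centre column, centre row, width, height] in pixels, round what is visible of it).
The state is a dict: "clock": time; "q": joint angles; "joint_vel": joint speeds; "effort": joint torques, N m; "tool_pos": TCP position; "eef_rot": TCP orientation; "ft_force": force on the tool from outside, world axes, zero at the start; "moment": the same for the moment, N m; "finger_gap": opening from 0.0 (shut) to 1.0 (fully open).
Only numpy, scipy, OpenCV 4.12 (cv2) and the standard library are available. Lean on these libraries where they do the work, as an engineer would, in place of code of your own. Each camera call takes 0.05 s, during which the arm holds its last target. There are 200 camera calls.

TASK

Set the transport lock on the bench mixer before it is moved: press the red spring plunger gently all the way down into its housing and, keeping it down, slide the blue keeper by its cross rod fully home until its catch bar lies over the plunger's groove. Then let go, so that the plunger rises and is trapped under the keeper, and leave the bottles and the jar alone.

Things in the scene. Friction and masses are not known exactly. Their poses are not given: they have to be found in the camera images.
- mixer: White bench mixer, fixed, 260 mm (x) by 360 mm (y), deck 70 mm above the bench; origin under its centre, on the bench. +y half: platform (top 85 mm up) with bottles. -y half: the lock, in a dark steel housing 170 mm (x) by 84 mm (y) standing on spacers in slotted holes, so the whole lock sits 0 to 16 mm higher and up to 7 mm off along x from the nominal points below: feel for it.
- press_point (a point): Nominal centre of the red plunger's flat top when up, 112 mm above the bench; fixed to the mixer, axes as the mixer's. The real one is 0 to 16 mm higher, up to 7 mm off along x. About it the red block runs x -35 to +44 mm, 40 mm wide: flat to press on x -15 to +44, groove 3.5 mm deep x -26 to -15, ridge level with the flat x -35 to -26. The housing top is 20 mm below the raised flat.
- plunger (a joint): How far the plunger is pressed straight down, m: 0 up, 0.017 on a hard stop. Its spring needs 4 N to start, 14.8 N at 0.012, 19.3 N at the stop. It must be pressed past 0.012 for the keeper to pass, else the ridge blocks it. Trapped and let go it rests near 0.0085. The lock is delicate: over 35 N on it in all (down and sideways together) damages it.
- rod_point (a point): Nominal middle of the keeper's blue cross rod with the keeper back (same offsets): 10 mm thick, 70 mm long along y, underside 9 mm above the raised flat. On its -x side the keeper is an open window down to the flat, x -38 to +22 mm about the press point, 54 mm wide. Closed fingertips press the flat there, slide along it to +x, still pressing, and push the rod; the flat stays under them to the end.
- catch_point (a point): Nominal middle of the underside of the keeper's blue catch bar with the keeper back (same offsets), 12 mm lower than the raised flat: 8 mm wide (x), 5 mm thick, 70 mm long (y), 69 mm to -x of the rod. Keeper home, it lies over the groove.
- keeper (a joint): How far the keeper has slid to the mixer's +x, m: 0 back, 0.0215 fully home on a hard stop. A return spring pulls it back with 2 N (back) to 4 N (home). It must be within 1.5 mm of the stop when the plunger is let up, or the bar misses the groove; trapped it rests near 0.020.
- white_bottle: White bottle with a red cap, 52 mm across, 95 mm tall, standing on the mixer's platform; origin at the centre of its underside. Leave alone.
- amber_jar: Amber jar with a red cap, 56 mm across, 75 mm tall, standing on the mixer's platform; origin at the centre of its underside. Leave alone.
- blue_cap_bottle: White bottle with a blue cap, 54 mm across, 100 mm tall, standing on the bench beyond the lock's -y side; origin at the centre of its underside. Leave alone.

How it is judged:
On the way, in this order (a step that is already met when the one before it is completed fails the run):
1. the plunger is pressed down at least 11.5 mm with the keeper still back (value of joint plunger above 0.0115 m and value of joint keeper below 0.008 m), for 0.05 s.
2. the keeper is slid home over the plunger (value of joint keeper above 0.0192 m), for 0.05 s.
At the end, for the whole second after the job is handed in: The keeper is home (18 mm or more of its 21.5 mm), the plunger is let up and rests trapped under it, 7 to 10.5 mm down, both still (value of joint keeper above 0.018 m and value of joint plunger between 0.007 and 0.0105 m and velocity of joint keeper between -0.005 and 0.005 m/s and velocity of joint plunger between -0.005 and 0.005 m/s); the robot touches nothing.
It fails at once if the robot pushes on the mixer or its lock with more than 35 N (contact force between any of the fingers, the arm and mixer above 35 N).
It fails at once if a bottle or the jar is moved by more than 15 mm or tipped (distance of any of white_bottle, amber_jar, blue_cap_bottle from where it was at the start of the episode above 0.015 m or angle between any of white_bottle, amber_jar, blue_cap_bottle's own z axis and vertical above 0.3 rad).
It also fails if it takes over 58 s, if anything falls off the work surface, if the arm or the gripper's body presses on something with over 40 N, if the wrist force passes 120 N, or if a joint passes its speed limit or range.

## Working session

There is one attempt and no reset: what is moved stays moved. The work goes in short steps, Python scripts to look and compute and a tool call to move; the robot and the scene stay as the last step left them, time stands still between calls to the robot, and variables do not carry over. Pictures are saved under pics/ and viewed, on a budget of 10 in all, crops included, one or two more only if the job needs it, and the job is handed in when it is done.

Besides the shell and the picture viewer there is one more tool, called after "Call:" as a command line: name --argument value ..., lists and objects as JSON in quotes. apply_moves: Moves the arm, as the interface text tells. Its arguments: {"type":"object","properties":{"targets":{"type":"array"},"claw":{"type":"number"},"squeeze":{"type":"number"}},"required":["targets"]}

```bash
mkdir -p pics
python3 - <<'E'
from workcell import telemetry, cams, nets, r
import cv2, numpy as np
s=telemetry.observe(); print(s['clock'],s['tool_pos'],np.round(s['eef_rot'],3),s['ft_force'],s['finger_gap'],r.tip_extent)
for n in("scene","top"):
    f=cams.grab_frame(n); cv2.imwrite(f"pics/{n}1.png",f['pixels'][:,:,::-1]); np.savez(f"{n}1.npz",**{k:f[k] for k in('pixels','K','R','t')})
    print(n,f['K'].tolist(),np.round(f['R'],4).tolist(),np.round(f['t'],4))
    for l in("mixer","plunger","keeper","white_bottle","amber_jar","blue_cap_bottle"):
        print(l,[(round(d['p'],2),np.round(d['rect'],1).tolist()) for d in nets.find_in(l,f)[:2]])
E
```

```text
0.0 [0.28222921 0.55708617 0.23843713] [[-0.001 -0.892  0.452]
 [-0.002  0.452  0.892]
 [-1.    -0.    -0.002]] [-0.47349322  0.78540515 -0.83981351] 1.0007015471871077 0.008
scene [[384.75141498777475, 0.0, 321.4396476412844], [0.0, 384.75141498777475, 203.20969190604205], [0.0, 0.0, 1.0]] [[0.8716, 0.49, 0.0153], [0.4044, -0.7009, -0.5876], [-0.2772, 0.5183, -0.809]] [-0.5048 -0.1981  0.976 ]
mixer [(0.64, [326.8, 196.7, 148.8, 175.3])]
plunger [(0.72, [325.5, 211.3, 47.8, 27.6])]
keeper [(0.86, [320.3, 209.4, 54.2, 44.7])]
white_bottle [(0.78, [321.0, 150.8, 27.2, 43.6])]
amber_jar [(0.82, [373.4, 145.3, 32.5, 44.5])]
blue_cap_bottle [(0.55, [301.1, 335.3, 35.9, 46.0])]
top [[453.32991342521143, 0.0, 312.75064849594287], [0.0, 453.32991342521143, 188.38755625546673], [0.0, 0.0, 1.0]] [[-0.0142, -0.9999, 0.0015], [-0.9925, 0.0139, -0.1214], [0.1214, -0.0032, -0.9926]] [-0.0082  0.6123  0.8577]
mixer [(0.69, [275.4, 210.8, 214.7, 190.3])]
plunger [(0.93, [333.6, 182.9, 33.7, 46.5])]
keeper [(0.69, [331.6, 188.0, 48.6, 49.8])]
white_bottle [(0.9, [266.2, 228.8, 38.0, 32.2])]
amber_jar [(0.94, [228.2, 182.6, 37.1, 30.4])]
blue_cap_bottle [(0.93, [421.1, 160.6, 30.9, 35.0])]
```

View pics/scene1.png

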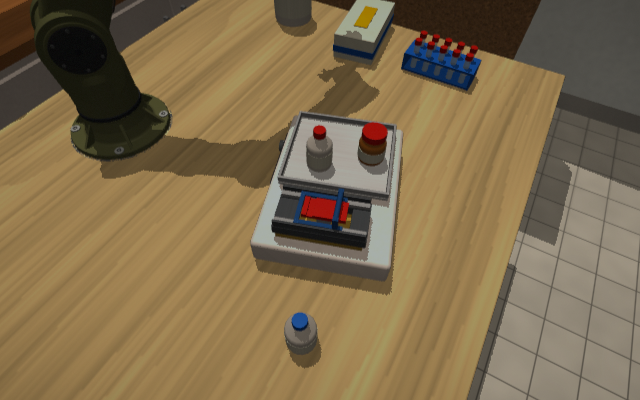

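View pics/top1.png

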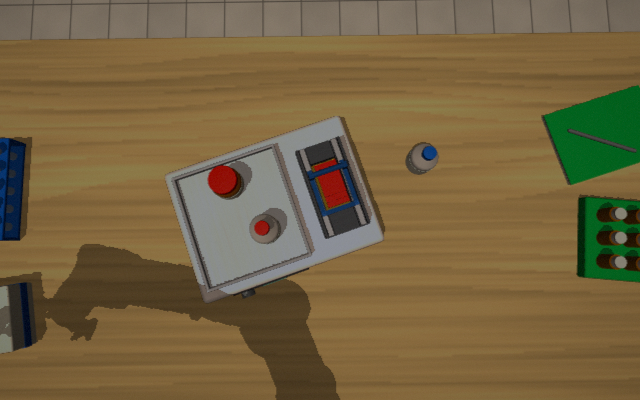

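Scene: the mixer is centred near (330,195), with the lock at (322,210) and its rod at (340,208). Top: the lock is at (333,185) and the rod at about (330,170), so mixer +x points roughly to world +x. I'll zoom in.

Run:
```python
import cv2, numpy as np
a=cv2.imread('pics/top1.png')[125:255,280:400]; b=cv2.imread('pics/scene1.png')[180:260,250:400]
a=cv2.resize(a,None,fx=4,fy=4,interpolation=cv2.INTER_CUBIC)
b=cv2.resize(b,None,fx=5,fy=5,interpolation=cv2.INTER_CUBIC)
cv2.imwrite('pics/za.png',a);cv2.imwrite('pics/zb.png',b)
```

```text
(no output)
```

View pics/za.png

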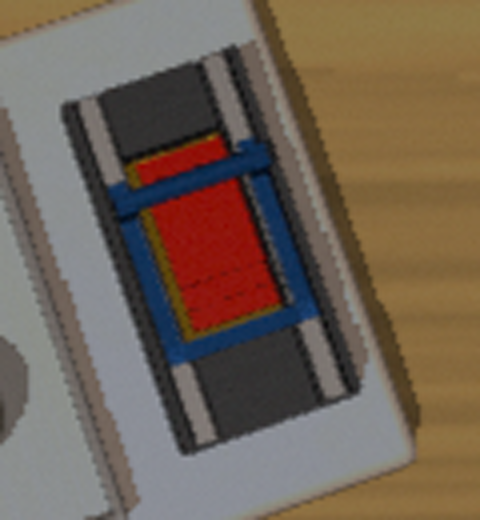

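View pics/zb.png

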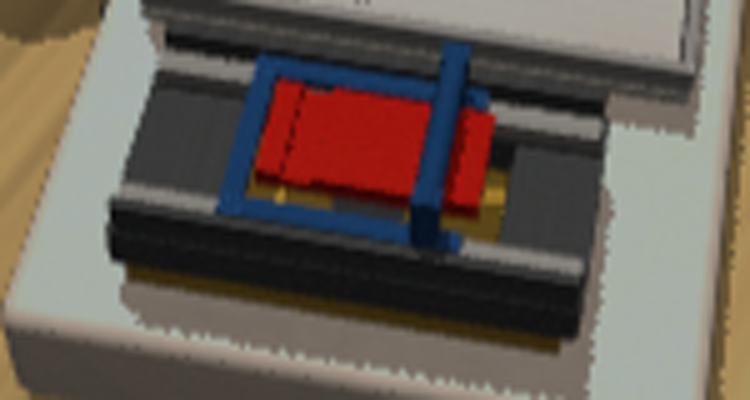

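```bash
cat > fit.py <<'E'
import numpy as np
from scipy.optimize import least_squares
C={n:np.load(n+'1.npz') for n in('top','scene')}
def proj(n,X):
    c=C[n];p=(c['R']@np.atleast_2d(X).T).T+c['t'];p=p@c['K'].T;return p[:,:2]/p[:,2:]
def W(v,L):
    x,y,z,a=v;L=np.array(L,float);c,s=np.cos(a),np.sin(a)
    return np.c_[x+c*L[:,0]-s*L[:,1],y+s*L[:,0]+c*L[:,1],z+L[:,2]]
blk=[(44,20,0),(44,-20,0),(-35,-20,0),(-35,20,0)]
rod=[(27,35,14),(27,-35,14)]
T=np.array([(134,160),(222,134),(286,303),(192,332),(118,201),(267,153)])/4+[280,125]
S=np.array([(495,113),(477,203),(257,173),(275,78),(456,50),(426,205)])/5+[250,180]
L=np.array(blk+rod)/1000
def f(v): return np.r_[proj('top',W(v,L))-T,proj('scene',W(v,L))-S].ravel()
if __name__=='__main__':
    o=least_squares(f,[.6,0,.12,.3],loss='soft_l1');print(np.round(o.x,4),np.round(f(o.x).reshape(-1,2),1).tolist())
    # mixer deck corners top view, z=.07
    D=np.array([(166,178),(341,117),(383,238),(205,301)]); M=np.array([(.13,.18,.07),(.13,-.18,.07),(-.13,-.18,.07),(-.13,.18,.07)])
    g=lambda v:(proj('top',W([v[0],v[1],0,v[2]],M))-D).ravel()
    m=least_squares(g,[.6,0,.3]);print(m.x,np.round(g(m.x),1))
E
python3 fit.py
```

```text
[ 0.6072 -0.0517  0.1293  0.3219] [[0.2, 0.1], [-0.7, -0.7], [-1.6, -1.3], [0.5, -1.1], [-0.7, 0.3], [-0.2, -0.7], [-0.5, 0.0], [-0.4, 0.5], [-1.3, -1.1], [0.0, -0.1], [-0.4, -0.3], [-1.1, 1.2]]
[0.57380198 0.05676086 0.32203624] [-3.1 -4.2 -0.4 -3.7  4.3  2.6 -0.8  4.5]
```

The lock fits with yaw 0.322 rad, press point about (0.607, -0.052) and flat top about 0.128 m. I'll shut the fingers, turn the jaw axis along mixer y, and travel at height.

Call:
apply_moves --targets '[[[-0.005,0,0,-9.05],[-0.005,0,0,-9.05],[-0.005,0,0,-9.05],[-0.005,0,0,-9.05],[0,0,0,-9.05],[0,0,0,0]]]' --claw 255 --squeeze 60

```text
clock: 1.45
tool_pos: [0.2826, 0.5575, 0.2592]
eef_rot: [[-0.0, -0.949, -0.314], [0.0, -0.314, 0.949], [-1.0, 0.0, 0.0]]
ft_force: [-0.4, -0.3, -0.1]
finger_gap: 0.002
```

Call:
apply_moves --targets '[[[0,-0.008,-0.045,0],[0,-0.008,-0.045,0],[0,-0.008,-0.045,0],[0,-0.008,-0.045,0],[0,-0.008,-0.045,0],[0,-0.008,-0.045,0],[0,-0.008,-0.045,0],[0,-0.008,-0.045,0]]]'

```text
clock: 2.45
tool_pos: [0.4573, 0.2348, 0.2594]
eef_rot: [[0.0, -0.95, -0.311], [0.0, -0.311, 0.95], [-1.0, -0.0, 0.0]]
ft_force: [1.3, 0.2, 0.3]
finger_gap: -0.004
```

Call:
apply_moves --targets '[[[0,-0.008,-0.045,0],[0,-0.008,-0.045,0],[0,-0.008,-0.045,0],[0,-0.008,-0.045,0],[0,-0.008,-0.045,0],[0,-0.008,-0.045,0],[0,0,0,0],[0,0,0,0]]]'

```text
clock: 3.45
tool_pos: [0.5871, -0.0042, 0.2591]
eef_rot: [[-0.0, -0.95, -0.313], [0.001, -0.313, 0.95], [-1.0, 0.0, 0.001]]
ft_force: [-0.6, 0.3, -0.9]
finger_gap: 0.001
```

Call:
apply_moves --targets '[[[0,-0.0035,-0.026,0],[0,-0.0035,-0.0257,0],[0.025,0,0,0],[0.025,0,0,0],[0.025,0,0,0],[0.015,0,0,0],[0,0,0,0],[0,0,0,0]]]'

```text
clock: 4.45
tool_pos: [0.6109, -0.0513, 0.1703]
eef_rot: [[0.001, -0.949, -0.316], [0.0, -0.316, 0.949], [-1.0, -0.001, -0.0]]
ft_force: [0.2, 0.1, 0.4]
finger_gap: 0.0
```

Run:
```python
from workcell import telemetry, cams
import cv2, numpy as np
s=telemetry.observe(); print(s['clock'],s['tool_pos'],s['ft_force'])
f=cams.grab_frame("scene"); g=cams.grab_frame("top")
a=cv2.resize(f['pixels'][140:250,250:400],None,fx=5,fy=5,interpolation=cv2.INTER_CUBIC)
cv2.imwrite('pics/n1.png',a[:,:,::-1])
```

```text
4.45 [ 0.61090534 -0.05134556  0.17027789] [0.20828902 0.14010489 0.36770092]
```

View pics/n1.png

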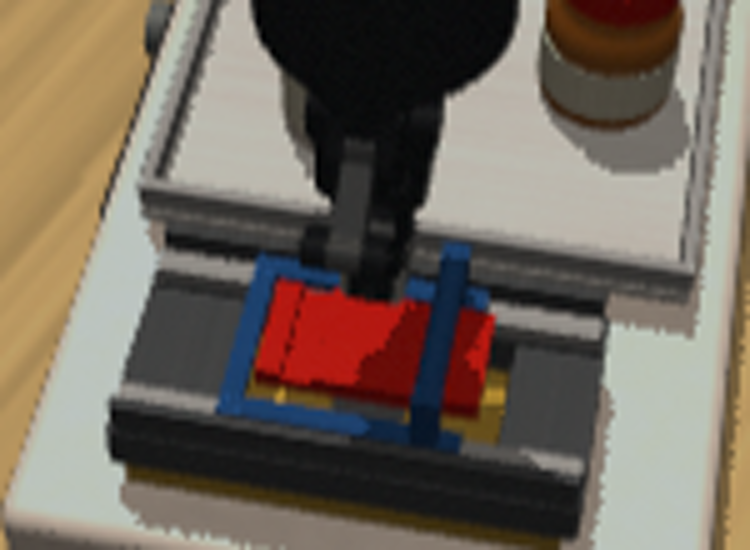

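The shut fingertips (375,295) hang above the window, short of the rod (440,340), as planned. Now I'll feel downward.

Call:
apply_moves --targets '[[[0.012,0,0,0],[0.012,0,0,0],[0.002,0,0,0],[0,0,0,0],[0,0,0,0]]]'

```text
clock: 5.18
tool_pos: [0.6106, -0.0518, 0.1435]
eef_rot: [[0.0, -0.949, -0.316], [-0.0, -0.316, 0.949], [-1.0, -0.0, -0.0]]
ft_force: [0.0, 0.5, -0.1]
finger_gap: -0.001
```

Call:
apply_moves --targets '[[[0.002,0,0,0],[0,0,0,0],[0.002,0,0,0],[0,0,0,0]]]'

```text
clock: 5.68
tool_pos: [0.6103, -0.0518, 0.1391]
eef_rot: [[-0.0, -0.949, -0.315], [-0.0, -0.315, 0.949], [-1.0, 0.0, 0.0]]
ft_force: [-0.1, 0.3, -0.0]
finger_gap: 0.004
```

Call:
apply_moves --targets '[[[0.002,0,0,0],[0,0,0,0],[0,0,0,0]]]'

```text
clock: 6.05
tool_pos: [0.6104, -0.0518, 0.1373]
eef_rot: [[-0.0, -0.949, -0.316], [-0.0, -0.316, 0.949], [-1.0, 0.0, 0.0]]
ft_force: [0.4, -0.0, 0.3]
finger_gap: -0.001
```

Call:
apply_moves --targets '[[[0.002,0,0,0],[0,0,0,0],[0,0,0,0]]]'

```text
clock: 6.42
tool_pos: [0.6105, -0.0518, 0.1355]
eef_rot: [[0.0, -0.949, -0.315], [-0.0, -0.315, 0.949], [-1.0, -0.0, -0.0]]
ft_force: [0.7, 0.8, 1.2]
finger_gap: -0.001
```

Call:
apply_moves --targets '[[[0.002,0,0,0],[0,0,0,0],[0,0,0,0]]]'

```text
clock: 6.8
tool_pos: [0.6105, -0.0518, 0.1335]
eef_rot: [[0.0, -0.949, -0.315], [-0.0, -0.315, 0.949], [-1.0, -0.0, -0.0]]
ft_force: [0.3, 0.6, 5.1]
finger_gap: 0.003
```

Call:
apply_moves --targets '[[[0.002,0,0,0],[0,0,0,0],[0,0,0,0]]]'

```text
clock: 7.18
tool_pos: [0.6105, -0.0518, 0.1316]
eef_rot: [[0.0, -0.949, -0.315], [-0.0, -0.315, 0.949], [-1.0, -0.0, -0.0]]
ft_force: [-0.6, 0.3, 5.6]
finger_gap: 0.003
```

Call:
apply_moves --targets '[[[0.002,0,0,0],[0,0,0,0],[0,0,0,0]]]'

```text
clock: 7.55
tool_pos: [0.6105, -0.0518, 0.1298]
eef_rot: [[0.001, -0.949, -0.315], [-0.0, -0.315, 0.949], [-1.0, -0.001, -0.0]]
ft_force: [-1.1, -0.3, 7.5]
finger_gap: 0.004
```

Call:
apply_moves --targets '[[[0.002,0,0,0],[0.002,0,0,0],[0.002,0,0,0],[0.001,0,0,0],[0,0,0,0],[0,0,0,0]]]'

```text
clock: 8.3
tool_pos: [0.6106, -0.0518, 0.1236]
eef_rot: [[0.001, -0.949, -0.315], [-0.0, -0.315, 0.949], [-1.0, -0.001, -0.001]]
ft_force: [-2.9, -0.2, 14.1]
finger_gap: 0.002
```

Call:
apply_moves --targets '[[[0.0015,0,0,0],[0,0,0,0],[0,0,0,0]]]'

```text
clock: 8.68
tool_pos: [0.6106, -0.0518, 0.1222]
eef_rot: [[0.001, -0.949, -0.315], [-0.0, -0.315, 0.949], [-1.0, -0.001, -0.001]]
ft_force: [-4.3, 0.1, 14.8]
finger_gap: 0.004
```

```bash
cat > look.py <<'E'
import sys
from workcell import telemetry, cams
import cv2, numpy as np
f=[telemetry.observe()]
n=sys.argv[1]
S=cams.grab_frame("scene")['pixels'][170:250,250:400]; T=cams.grab_frame("top")['pixels'][140:230,290:380]
s=telemetry.observe(); print(s['clock'],np.round(s['tool_pos'],4),np.round(f[0]['ft_force'],1),np.round(s['ft_force'],1),np.round(s['moment'],2))
S=cv2.resize(S,(600,320),interpolation=cv2.INTER_CUBIC);T=cv2.resize(T,(270,270),interpolation=cv2.INTER_CUBIC)
o=np.zeros((595,600,3),np.uint8);o[:320]=S;o[325:,:270]=T
cv2.imwrite(n,o[:,:,::-1])
E
python3 look.py pics/n2.png
```

```text
8.775 [ 0.6106 -0.0518  0.1222] [-4.3  0.1 14.8] [-3.4 -0.5 15. ] [-0.02  0.87 -0.02]
```

View pics/n2.png

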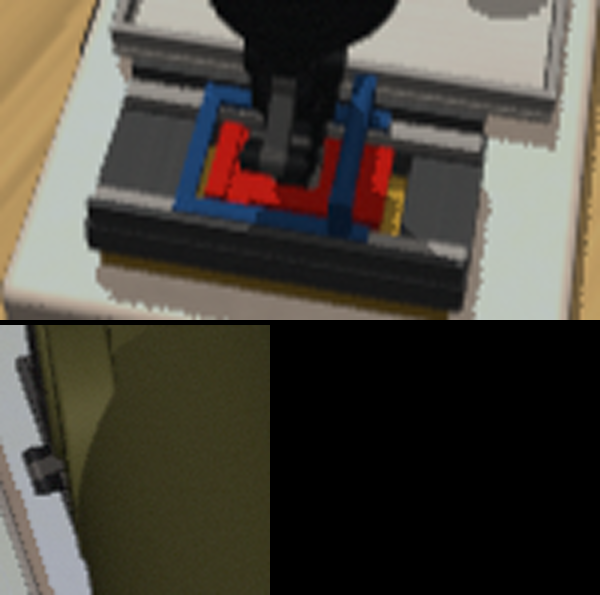

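The fingers press the flat inside the window, clear of the rod at (345,160), and the keeper is still back. I'll go a bit deeper, then slide.

Call:
apply_moves --targets '[[[0.001,0,0,0],[0.001,0,0,0],[0,0,0,0],[0,0,0,0]]]'

```text
clock: 9.28
tool_pos: [0.6106, -0.0518, 0.1205]
eef_rot: [[0.001, -0.949, -0.315], [-0.0, -0.315, 0.949], [-1.0, -0.001, -0.001]]
ft_force: [-4.3, -0.6, 15.7]
finger_gap: -0.002
```

Call:
apply_moves --targets '[[[0,-0.002,0,0],[0,-0.002,0,0],[0,-0.002,0,0],[0,0,0,0]]]'

```text
clock: 9.78
tool_pos: [0.6143, -0.0509, 0.1198]
eef_rot: [[-0.003, -0.949, -0.315], [-0.002, -0.315, 0.949], [-1.0, 0.003, -0.001]]
ft_force: [-9.4, -1.7, 16.5]
finger_gap: 0.003
```

Call:
apply_moves --targets '[[[0,-0.002,0,0],[0,-0.002,0,0],[0,-0.002,0,0],[0,0,0,0]]]'

```text
clock: 10.28
tool_pos: [0.6192, -0.0496, 0.1197]
eef_rot: [[-0.005, -0.949, -0.314], [-0.002, -0.314, 0.949], [-1.0, 0.005, -0.001]]
ft_force: [-10.6, -2.1, 18.3]
finger_gap: 0.001
```

Call:
apply_moves --targets '[[[0,-0.002,0,0],[0,-0.002,0,0],[0,0,0,0]]]'

```text
clock: 10.65
tool_pos: [0.6228, -0.0484, 0.1197]
eef_rot: [[-0.005, -0.949, -0.314], [-0.002, -0.314, 0.949], [-1.0, 0.006, -0.001]]
ft_force: [-11.4, -3.1, 18.0]
finger_gap: 0.0
```

Call:
apply_moves --targets '[[[0,-0.002,0,0],[0,-0.002,0,0],[0,0,0,0]]]'

```text
clock: 11.02
tool_pos: [0.6264, -0.0472, 0.1196]
eef_rot: [[-0.005, -0.949, -0.314], [-0.003, -0.314, 0.949], [-1.0, 0.006, -0.001]]
ft_force: [-12.0, -4.0, 18.9]
finger_gap: 0.001
```

Call:
apply_moves --targets '[[[0,-0.002,0,0],[0,-0.002,0,0],[0,0,0,0]]]'

```text
clock: 11.4
tool_pos: [0.6302, -0.0459, 0.1196]
eef_rot: [[-0.005, -0.949, -0.314], [-0.003, -0.314, 0.949], [-1.0, 0.006, -0.001]]
ft_force: [-12.2, -3.1, 18.0]
finger_gap: -0.001
```

Call:
apply_moves --targets '[[[0,-0.002,0,0],[0,-0.002,0,0],[0,0,0,0]]]'

```text
clock: 11.78
tool_pos: [0.6339, -0.0447, 0.1196]
eef_rot: [[-0.006, -0.949, -0.314], [-0.003, -0.314, 0.949], [-1.0, 0.006, -0.001]]
ft_force: [-12.8, -3.4, 19.3]
finger_gap: 0.003
```

```bash
python3 look.py pics/n3.png
```

```text
11.875 [ 0.6339 -0.0447  0.1196] [-12.8  -3.4  19.3] [-13.1  -3.2  18.4] [-0.76  2.72  0.07]
```

View pics/n3.png

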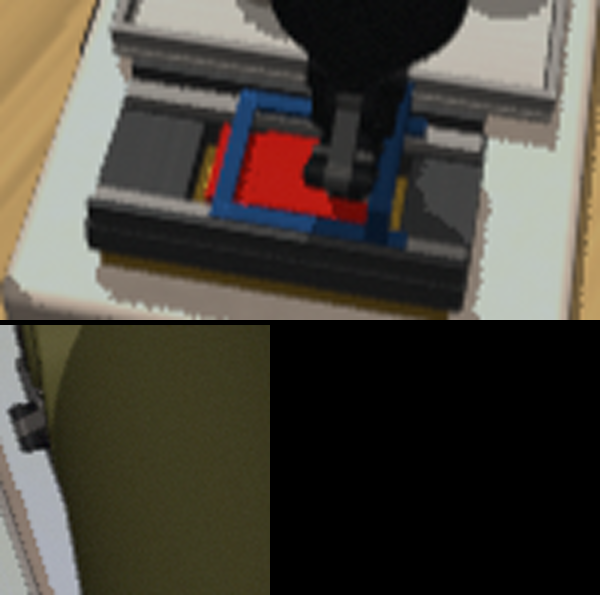

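The bar has passed over the ridge: it went from column 195 to 228, about 15–16 mm. I'll creep on to the stop and watch the force.

Call:
apply_moves --targets '[[[0,-0.0015,0,0],[0,-0.0015,0,0],[0,0,0,0]]]'

```text
clock: 12.25
tool_pos: [0.6366, -0.0438, 0.1196]
eef_rot: [[-0.006, -0.949, -0.314], [-0.003, -0.314, 0.949], [-1.0, 0.006, -0.001]]
ft_force: [-12.6, -2.4, 17.2]
finger_gap: 0.001
```

Call:
apply_moves --targets '[[[0,-0.001,0,0],[0,0,0,0]]]'

```text
clock: 12.5
tool_pos: [0.6374, -0.0435, 0.1196]
eef_rot: [[-0.006, -0.949, -0.314], [-0.003, -0.314, 0.949], [-1.0, 0.007, -0.001]]
ft_force: [-12.7, -2.8, 18.4]
finger_gap: -0.002
```

Call:
apply_moves --targets '[[[0,-0.001,0,0],[0,0,0,0]]]'

```text
clock: 12.75
tool_pos: [0.6383, -0.0432, 0.1196]
eef_rot: [[-0.006, -0.949, -0.314], [-0.003, -0.314, 0.949], [-1.0, 0.007, -0.001]]
ft_force: [-13.5, -2.5, 18.7]
finger_gap: 0.002
```

Call:
apply_moves --targets '[[[0,-0.0007,0,0],[0,0,0,0]]]'

```text
clock: 13.0
tool_pos: [0.6388, -0.0431, 0.1196]
eef_rot: [[-0.007, -0.949, -0.314], [-0.003, -0.314, 0.949], [-1.0, 0.007, -0.001]]
ft_force: [-14.5, -3.1, 18.6]
finger_gap: 0.004
```

Call:
apply_moves --targets '[[[0,-0.0007,0,0],[0,0,0,0]]]'

```text
clock: 13.25
tool_pos: [0.6388, -0.043, 0.1195]
eef_rot: [[-0.008, -0.949, -0.314], [-0.003, -0.314, 0.949], [-1.0, 0.009, -0.0]]
ft_force: [-16.4, -3.2, 20.4]
finger_gap: 0.001
```

Call:
apply_moves --targets '[[[0,-0.0007,0,0],[0,0,0,0]]]'

```text
clock: 13.5
tool_pos: [0.6389, -0.043, 0.1194]
eef_rot: [[-0.009, -0.949, -0.314], [-0.003, -0.314, 0.949], [-1.0, 0.01, -0.0]]
ft_force: [-17.6, -4.1, 21.2]
finger_gap: -0.003
```

The TCP has stalled while the sideways force rises, so the keeper is on its stop. Lifting while still holding the rod.

Call:
apply_moves --targets '[[[-0.001,0,0,0],[-0.001,0,0,0],[-0.001,0,0,0],[-0.001,0,0,0],[0,0,0,0]]]'

```text
clock: 14.12
tool_pos: [0.6389, -0.043, 0.1219]
eef_rot: [[-0.01, -0.949, -0.314], [-0.003, -0.314, 0.949], [-1.0, 0.01, 0.0]]
ft_force: [-14.0, -4.5, 9.8]
finger_gap: -0.0
```

Call:
apply_moves --targets '[[[-0.001,0,0,0],[-0.001,0,0,0],[-0.001,0,0,0],[0,0,0,0]]]'

```text
clock: 14.62
tool_pos: [0.6388, -0.0431, 0.1246]
eef_rot: [[-0.01, -0.949, -0.314], [-0.003, -0.314, 0.949], [-1.0, 0.011, 0.0]]
ft_force: [-12.7, -3.4, 7.9]
finger_gap: 0.001
```

Call:
apply_moves --targets '[[[-0.001,0,0,0],[-0.001,0,0,0],[-0.001,0,0,0],[0,0,0,0]]]'

```text
clock: 15.12
tool_pos: [0.6389, -0.043, 0.127]
eef_rot: [[-0.01, -0.949, -0.314], [-0.003, -0.314, 0.949], [-1.0, 0.011, 0.001]]
ft_force: [-11.8, -3.0, 4.5]
finger_gap: 0.003
```

```bash
python3 look.py pics/n4.png
```

```text
15.225 [ 0.6389 -0.0431  0.127 ] [-11.8  -3.    4.5] [-12.5  -4.4   3.9] [-0.78  2.33 -0.  ]
```

View pics/n4.png

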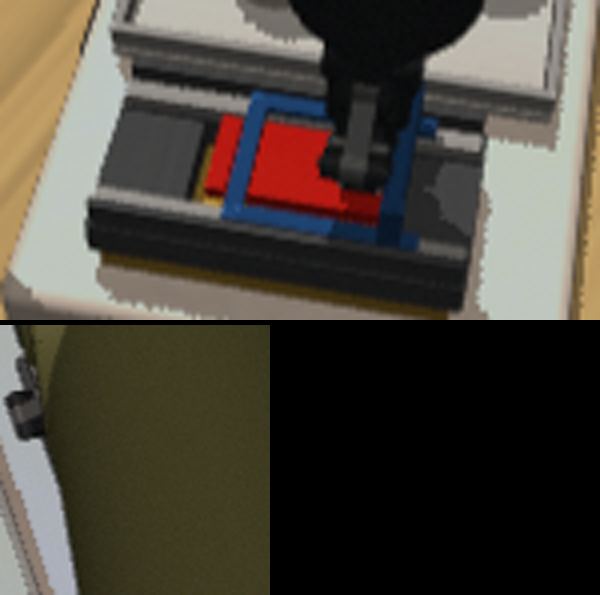

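The bar sits in the groove (column 240), and the ridge stands up on its -x side. A little more lift, then back off the rod and retreat upward.

Call:
apply_moves --targets '[[[-0.001,0,0,0],[-0.001,0,0,0],[0,0,0,0]]]'

```text
clock: 15.6
tool_pos: [0.6389, -0.0429, 0.1278]
eef_rot: [[-0.011, -0.949, -0.314], [-0.002, -0.314, 0.949], [-1.0, 0.011, 0.001]]
ft_force: [-8.2, -4.6, -4.0]
finger_gap: -0.002
```

Call:
apply_moves --targets '[[[0,0.002,0,0],[0,0.002,0,0],[0,0.002,0,0],[0,0.002,0,0],[0,0.002,0,0],[0,0.002,0,0],[0,0,0,0],[0,0,0,0]]]'

```text
clock: 16.6
tool_pos: [0.6324, -0.0445, 0.1308]
eef_rot: [[0.0, -0.949, -0.315], [0.0, -0.315, 0.949], [-1.0, -0.0, -0.0]]
ft_force: [-0.0, -0.2, 0.3]
finger_gap: 0.002
```

Free of contact. Up and away, then check.

Call:
apply_moves --targets '[[[-0.01,0,0,0],[-0.02,0,0,0],[-0.04,0,0,0],[-0.04,0,0,0],[-0.03,0,0,0],[0,0.05,0,0],[0,0.05,0,0],[0,0.05,0,0]]]'

```text
clock: 17.6
tool_pos: [0.4886, -0.0922, 0.2715]
eef_rot: [[0.001, -0.949, -0.316], [-0.0, -0.316, 0.949], [-1.0, -0.001, -0.001]]
ft_force: [0.7, -1.4, 0.9]
finger_gap: 0.001
```

Call:
apply_moves --targets '[[[0,0.03,0,0],[0,0,0,0],[0,0,0,0]]]'

```text
clock: 17.98
tool_pos: [0.4624, -0.101, 0.2715]
eef_rot: [[0.002, -0.949, -0.316], [-0.0, -0.316, 0.949], [-1.0, -0.002, -0.001]]
ft_force: [0.6, 0.4, 0.3]
finger_gap: 0.002
```

```bash
python3 look.py pics/n5.png
```

```text
18.075 [ 0.4626 -0.1008  0.271 ] [0.6 0.4 0.3] [ 0.8  0.2 -0.8] [-0.04 -0.01 -0.07]
```

View pics/n5.png

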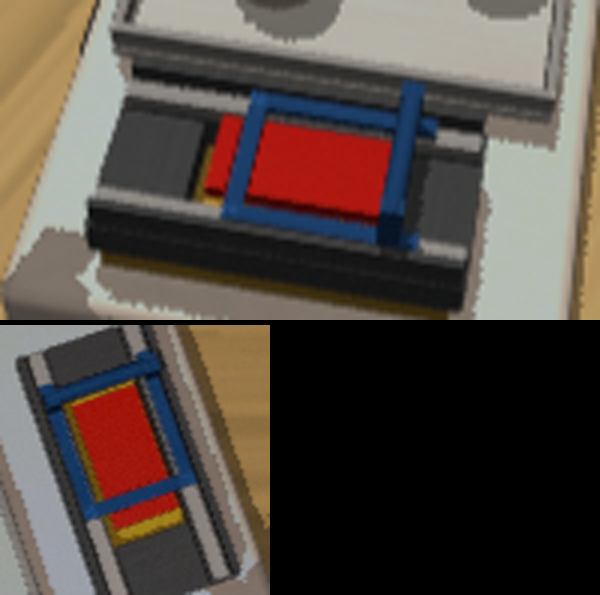

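The keeper has stayed home with the arm away: rod at (405,160), bar in the groove at (240,155), ridge showing beyond it. Handing in.

```bash
python3 -c "
from workcell import job
print(job.hand_in())"
```

```text
the job is handed in; nothing more can be done
None
```

The transport lock looks set: in the last pictures the keeper stays home with its bar in the groove and the plunger held down under it. I handed the job in at about 18 s; it reports no verdict.

- **Pressing:** I found the lock from the two camera images, and the shut fingertips met the plunger close to the estimated height. I pressed it roughly 14–15 mm down, judged from the force and the tool height.
- **Sliding:** I slid along the flat into the rod and pushed the keeper until the tool stalled and the sideways force rose. The highest total force I read was about 28 N, against the 35 N limit. Forces were only read at the end of each move.
- **Letting go:** I lifted while still holding the rod, then backed off it and retreated upward.
- **Last checks:** With the arm clear, the wrist force read about zero. The arm passed above the bottles and the jar; I did not measure their positions again at the end.
- **Not measured:** I had no direct reading of the keeper and plunger joint values, so the trapped state rests on the images and forces. No check failed or disagreed.

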